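# Drain the steel cup and dose it at the syrup pump

## Task

Take the steel cup and tip it to about 45 degrees with its mouth over the blue bowl, holding it there for a second to drain, then stand it upright on the black mat, centred under the spout of the syrup pump, and let go of it. Then press the pump's red head all the way down, and let it spring back up with the cup still standing under the spout. Do not work the pump without the cup under it, and leave the bowl and everything else where it stands.

Things in the scene. Friction and masses are not known exactly. Their poses are not given: they have to be found in the camera images.
- cup: Loose, open, straight round steel cup, 60 mm in outer diameter and 100 mm tall, wall 3 mm, 160 g, standing upright at the start. Origin at the centre of its underside, z axis up its axis to the mouth.
- cup_rim (a point): Centre of the cup's mouth, on its axis 100 mm above the cup's origin.
- bowl: Loose blue ceramic drain bowl standing on the counter, 160 mm across its rim, 50 mm tall, 0.7 kg. Origin at the centre of its underside, z up. Stays where it is.
- rack: Fixed dispenser rack; its place and yaw vary. Origin on the counter on the axis of its amber syrup bottle (72 mm in diameter up to z 180 mm, then shoulder and 34 mm black collar to z 230 mm), which carries the pump. z up; the spout points to -x of this frame. The white shelf's legs stand at x = 16 and 150 mm, y = +-155 mm.
- shelf_front (a point): Middle of the front rail (8 mm thick, along y, 350 mm long) of the rack's white wire shelf, at x = +12 mm, z = 329 mm in the rack's frame; the wire deck runs from there back to x = +152 mm; nothing stands on it. Only 67 mm of room is left above the pump head, so the tool must come in leaning, from the spout's side.
- pump_top (a point): Centre of the flat top of the pump's red round head (40 mm in diameter, 18 mm tall), 258 mm above the counter when up; moves down with the head. Axes as the rack's.
- pump (a joint): Travel of the pump head in m: 0 when up, 0.014 when fully down. Sprung: it takes about 3 N to start and 8 N to hold fully down, and it springs back up when let go.
- spout_tip (a point): Outlet of the white spout, 205 mm above the counter. The spout is a fixed tube of 11 mm diameter that leaves the bottle's collar below the red head, runs 85 mm out along -x of the rack, nowhere higher than 230 mm, and turns down at its end.
- mat (a point): Centre of the top of the round black drip mat under the spout outlet (96 mm in diameter, 4 mm thick, fixed to the rack). The cup belongs here. Axes as the rack's.
- jar_a: White jar with a wooden lid under the shelf at one side of the bottle, 68 mm in diameter, 110 mm tall, loose. Origin at its underside. To be left alone.
- jar_b: Green glass jar under the shelf on the other side of the bottle, 68 mm in diameter, 130 mm tall, loose. Origin at its underside. To be left alone.
- mug: Yellow mug, 80 mm in diameter, 95 mm tall, handle at its +y, loose. Origin at its underside. To be left alone.
- mill: Wooden pepper mill, 54 mm in diameter, 172 mm tall, loose. Origin at its underside. To be left alone.
- spatula: Wooden spatula lying on the counter near the robot, 200 mm long along its x, under 30 mm tall, loose. To be left alone.
There are look-alikes about, which are no part of the job. What is shaped like the cup but purple is not meant.

How it is judged:
On the way, in this order (a step that is already met when the one before it is completed fails the run):
1. the cup is held tipped 33 to 57 degrees with the centre of its mouth above the bowl (within 65 mm of the bowl's axis) (angle between cup's own z axis and vertical between 0.576 and 0.995 rad and horizontal distance between cup_rim and bowl below 0.065 m and height (world z) of cup_rim above 0.06 m), for 0.4 s.
2. the cup stands upright on the mat, its axis within 20 mm of the spout's outlet, and the fingers have let go of it (horizontal distance between cup_rim and spout_tip below 0.02 m and angle between cup's own z axis and vertical below 0.12 rad and z of cup_rim in the frame of mat below 0.106 m and contact force between the fingers and cup below 0.1 N), for 0.2 s.
3. the pump head is pressed all the way down (12 mm or more of 14) with the cup standing under the spout (value of joint pump above 0.012 m and horizontal distance between cup_rim and spout_tip below 0.02 m and angle between cup's own z axis and vertical below 0.12 rad and z of cup_rim in the frame of mat below 0.106 m), for 0.1 s.
At the end, for the whole second after the job is handed in: The cup stands upright and still on the mat, its axis within 20 mm of the spout's outlet, and the pump head is fully up again (within 2 mm) (horizontal distance between cup_rim and spout_tip below 0.02 m and angle between cup's own z axis and vertical below 0.12 rad and z of cup_rim in the frame of mat below 0.106 m and value of joint pump below 0.002 m and linear speed of cup below 0.02 m/s); the robot touches nothing.
It fails at once if the pump is worked (more than 7 mm) without the cup under the spout (within 30 mm) (value of joint pump above 0.007 m and horizontal distance between cup_rim and spout_tip above 0.03 m).
It fails at once if the cup is tipped right over (more than 80 degrees) (angle between cup's own z axis and vertical above 1.4 rad).
It fails at once if the bowl, a jar, the mug, the mill or the spatula is moved more than 30 mm (distance of any of bowl, jar_a, jar_b, mug, mill, spatula from where it was at the start of the episode above 0.03 m).
It also fails if it takes over 61 s, if anything falls off the work surface, if the arm or the gripper's body presses on something with over 40 N, if the wrist force passes 120 N, or if a joint passes its speed limit or range.

## Robot

A 6-joint arm with a two-finger parallel gripper is mounted at the origin on the work surface. World frame = base frame: x ahead of the robot, y to its left, z up, the work surface at z = 0. Lengths are in m, angles in rad, forces in N, time in s.
With the tool pointing down it reaches from about 0.3 to 0.775 m from the base axis. Payload 14.6 kg.
Tool frame: the origin (TCP) lies on the centre line of the jaws, within the pads' length; the fingertips stand 17 mm ahead of it and the grasp point (between the pads) lies 2 mm behind it; z points along the fingers, y is the line along which they close (so a half turn about z gives the same grasp; the last joint's range is limited). The gripper opens to 85 mm and grips with 20 to 120 N. Pads are 22 mm wide; open, the fingers measure 114 mm over their backs; the gripper's body (76 mm by 85 mm) begins 54 mm behind the grasp point. The pads swing forward as they close: fully open they stand 13 mm farther back than shut.
Start: joints at [1.245, 0.3, 1.521, -0, 1.321, -0.067], TCP at [0.141, 0.532, 0.248] pointing down, gripper open.
Joint ranges: [-3.03, 3.03], [-0.79, 2.21], [0.23, 2.52], [-1.04, 4.18], [0, 3.07], [-2.55, 2.55]. Speed limits (rad/s): [2.22, 2.22, 2.57, 3.14, 3.14, 3.14].

## Interface

Orientations are given as a unit quaternion [x, y, z, w].
In Python, from plant import env, eyes, job, finder gives the robot as it stands. The module is installed in compiled form; this text tells all that it offers.
- The arm moves only by the tool apply_moves, never from a script. Its arguments are lists of equal length, an entry for each row: "translation": the shift along the tool's x, y, z in units of 25 mm (1.0 is 25 mm), a list of three; "delta_rot": the turn, a rotation vector about the tool's x, y, z in units of 0.12 rad (1.0 is 0.12 rad), a list of three; "jaw": the opening, from -1 (shut) to 1 (fully open), so that 0 is half open. A call has 1 to 5 rows; each row shifts and turns the commanded pose from where the row before left it, along the tool's axes as they then stand; what a row does not reach is not made up. A row lasts 1/12 s, in which the tool goes at most 41.7 mm and 7.16 degrees, less where a joint would pass 70% of its speed; a pose out of reach is approached as far as the arm can. A call with a number of a shift or a turn outside -1 to 1 is refused whole. A call with a gripper value outside its range is refused whole. The fingers move at their own pace and stop on an object; "newtons" is the grip in N (left out, the last holds). Time passes only in rows, so rows that do not move let the fingers close. It gives the time, the measured TCP pose, the force, the opening and the grip force at its end, in the units of the state.
- env.sense(): the state, without advancing time (a new reading comes with each control period).
- eyes.grab_frame(name): name is "scene" or "top" or "wrist"; returns the picture (384x512x3 uint8, red, green, blue); there is no depth.
- eyes.get_calibration(name): a dict with "mtx" (3x3 intrinsics, pixels), "k1" (the pictures are not rectified: a ray, as slopes to the right and down, at radius r is drawn at 1 + k1 r^2 times it, then the intrinsics apply), "eye" and "orientation" of the camera in the world. Camera axes: x right, y down, z forward; pixel columns grow to the right and rows downward; lengths in m; the calibration is good to about 2 mm. A picture is of the moment at which its call begins: read the wrist's pose just before it. get_calibration takes no time and is no camera call; for the wrist camera it gives the pose at the moment of the call.
- job.job_done(): hands the job in; it is judged then, once.
Trained networks look in the newest picture that a camera, given by its name, has taken for a name from the list of things; names that differ only in an ending like _2 or _b are one class to them, and where a whole thing is asked for, a point or a joint stands for the part that bears it (a point fixed in the world has none). Each returns a list of dicts, best first, with "conf" (0 to 1); they miss things now and then, are a little off and sometimes report something else, mostly with a low value. They report only what shows in the picture. A call takes as long as a camera call. They do not tell look-alikes from the thing itself.
- finder.find_in(target, camera): "position" ([x, y, z] in m, in the coordinates of the camera as it stood for that picture, good to about 4 mm: the middle of the surface that is visible of it).
- finder.place_of(target, camera): "position" ([x, y, z] in m, in the coordinates of the camera as it stood for that picture, good to about 4 mm: a listed point, or the origin of a listed thing).
The state is a dict: "clock": time; "joints": joint angles; "qd": joint speeds; "effort": joint torques, N m; "tool_pos": TCP position; "tool_rot": TCP orientation; "force": force on the tool from outside, world axes, zero at the start; "torque": the same for the moment, N m; "grip_width": finger opening in m; "grip_force": force on a finger pad.
Only numpy, scipy, OpenCV 4.12 (cv2) and the standard library are available. Lean on these libraries where they do the work, as an engineer would, in place of code of your own. Each camera call takes 0.05 s, during which the arm holds its last target. There are 200 camera calls.

## Working session

There is one attempt and no reset: what is moved stays moved. The work goes in short steps, Python scripts to look and compute and a tool call to move; the robot and the scene stay as the last step left them, time stands still between calls to the robot, and variables do not carry over. Pictures are saved under pics/ and viewed, at most 12 in all, crops included, and the job is handed in when it is done.

Besides the shell and the picture viewer there is one more tool, called after "Request:" as name(argument=value, ...) on one line, values as JSON. apply_moves: Moves the arm, as the interface text tells. Its arguments: {"type":"object","properties":{"translation":{"type":"array","items":{"type":"array","items":{"type":"number","minimum":-1,"maximum":1}}},"delta_rot":{"type":"array","items":{"type":"array","items":{"type":"number","minimum":-1,"maximum":1}}},"jaw":{"type":"array","items":{"type":"number"}},"newtons":{"type":"number"}},"required":["translation","delta_rot","jaw"]}

```bash
mkdir -p pics
cat > h.py <<'E'
import numpy as np, cv2
from scipy.spatial.transform import Rotation as R
from plant import env, eyes, job, finder
def w(cal,p): return R.from_quat(cal["orientation"]).apply(p)+np.array(cal["eye"]) if np.shape(cal["orientation"])==(4,) else np.array(cal["orientation"])@p+cal["eye"]
def proj(cal,P):
    q=np.array(cal["orientation"]); M=R.from_quat(q).as_matrix() if q.shape==(4,) else q
    c=M.T@(np.array(P)-cal["eye"]); s=c[:2]/c[2]; s=s*(1+cal["k1"]*(s@s)); m=np.array(cal["mtx"]); return (m[:2,:2]@s+m[:2,2]).round()
def shot(n,f): 
    im=eyes.grab_frame(n); cv2.imwrite("pics/"+f,im[:,:,::-1]); return im
def look(n,names,min=.2):
    cal=eyes.get_calibration(n)
    for t in names:
        for d in finder.place_of(t,n)[:4]:
            if d["conf"]>min:
                p=w(cal,d["position"]); print(n,t,round(d["conf"],2),p.round(3),proj(cal,p))
E
python3 - <<'E'
from h import *
a=shot("scene","s1.png"); N=["cup","bowl","rack","shelf_front","pump_top","spout_tip","mat","jar_a","mug","mill","spatula"]
look("scene",N)
b=shot("top","t1.png"); look("top",N)
cv2.imwrite("pics/both.png",cv2.resize(np.vstack([a,b])[:,:,::-1],None,fx=.78,fy=.78))
print(env.sense())
E
```

```text
scene cup 0.89 [ 0.414 -0.254 -0.001] [178. 190.]
scene cup 0.79 [ 0.51  -0.312  0.002] [163. 215.]
scene bowl 0.68 [ 0.49   0.303 -0.002] [332. 190.]
scene bowl 0.55 [ 0.377 -0.034  0.   ] [237. 174.]
scene bowl 0.28 [ 0.659 -0.025  0.328] [248. 197.]
scene bowl 0.22 [ 0.662 -0.4    0.004] [139. 258.]
scene rack 0.79 [ 0.65  -0.032  0.   ] [247. 242.]
scene shelf_front 0.8 [ 0.659 -0.027  0.327] [248. 197.]
scene pump_top 0.68 [ 0.649 -0.029  0.258] [247. 206.]
scene pump_top 0.54 [ 0.706 -0.132 -0.001] [219. 261.]
scene spout_tip 0.96 [ 0.568 -0.038  0.205] [241. 191.]
scene spout_tip 0.58 [ 0.512 -0.316  0.004] [162. 215.]
scene mat 0.88 [ 0.562 -0.041  0.005] [241. 218.]
scene jar_a 0.64 [ 0.697  0.075 -0.001] [280. 251.]
scene jar_a 0.59 [ 0.707 -0.134 -0.   ] [219. 261.]
scene mug 0.87 [ 0.661 -0.402  0.003] [138. 258.]
scene mill 0.9 [0.668 0.402 0.004] [372. 230.]
scene spatula 0.63 [ 0.38  -0.037 -0.002] [236. 175.]
top cup 0.94 [ 0.502 -0.315  0.   ] [344. 213.]
top cup 0.55 [ 0.412 -0.258  0.   ] [329. 239.]
top bowl 0.61 [0.489 0.299 0.002] [166. 219.]
top rack 0.88 [ 0.6
[... 598 characters left out ...]
 1.2, 'joints': array([ 1.24543323e+00,  2.99892041e-01,  1.52098394e+00,  1.36346167e-05,
        1.32066686e+00, -6.65882161e-02]), 'qd': array([-1.68553844e-03,  7.51811100e-05,  1.33178028e-03, -1.81550409e-03,
        1.79527634e-04,  6.32325032e-04]), 'effort': array([-2.23292198e-03, -5.43338335e+01, -3.61974478e+01, -2.05254378e-04,
        5.77826468e-04, -4.09609797e-06]), 'tool_pos': array([0.140738  , 0.53169289, 0.24829175]), 'tool_rot': array([ 1.29028401e-01,  9.91640898e-01,  2.57140371e-05, -1.62925523e-06]), 'force': array([-0.45570309,  0.45287697,  0.23255881]), 'torque': array([-0.0144507 ,  0.00898122,  0.04720936]), 'grip_force': 0.0, 'grip_width': 0.08546880410596372}
```

Run:
```python
import cv2,numpy as np
a=cv2.imread("pics/s1.png")[150:250,120:220];b=cv2.imread("pics/t1.png")[180:280,290:390]
cv2.imwrite("pics/crop.png",cv2.resize(np.hstack([a,b]),None,fx=4,fy=4,interpolation=cv2.INTER_CUBIC))
```

```text
(no output)
```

View pics/both.png

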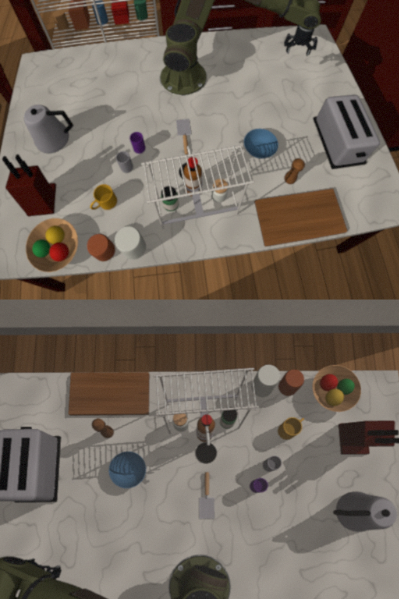

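View pics/crop.png

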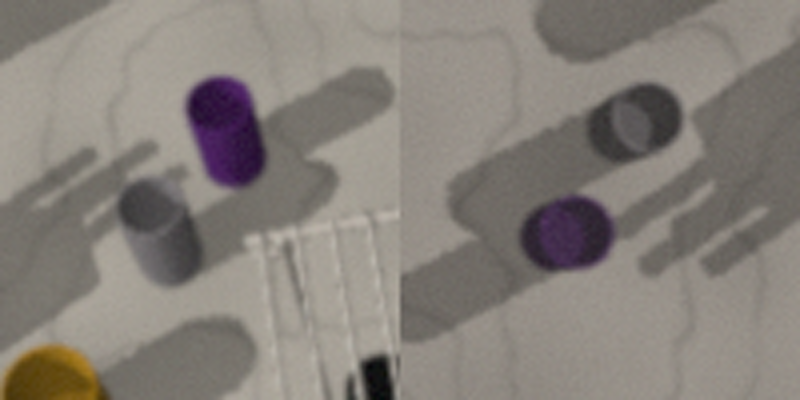

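The purple cup (scene px 178,190; top px 329,239) is the look-alike. The steel cup (scene 163,215; top 344,213) is grey metal, so it is the one meant, and the crop confirms it at about (0.507, -0.314). The bowl is the blue one at (0.49, 0.30), and the rack's yaw is about 5°.

```bash
cat >> h.py <<'E'
def Rt(psi,pitch):
    a,b=np.radians([psi,pitch]); z=np.array([np.cos(b)*np.cos(a),np.cos(b)*np.sin(a),-np.sin(b)]); y=np.array([np.sin(a),-np.cos(a),0])
    return np.c_[np.cross(y,z),y,z]
def plan(pos,psi,pitch,cur=None,v=.95):
    """identical rows (shift, then turn) that carry the tool from cur to the target"""
    if cur is None: s=env.sense(); cur=(s["tool_pos"],R.from_quat(s["tool_rot"]).as_matrix())
    p0,R0=cur; R1=Rt(psi,pitch); rel=R.from_matrix(R0.T@R1).as_rotvec(); d=R0.T@(np.array(pos)-p0)
    for n in range(1,80):
        S=sum(R.from_rotvec(rel*k/n).as_matrix() for k in range(n)); t=np.linalg.solve(S,d)/.025
        if np.linalg.norm(t)<v and np.linalg.norm(rel/n/.12)<v: break
    print(n,"rows t",t.round(3),"r",(rel/n/.12).round(3)); return np.array(pos),R1
E
python3 - <<'E'
from h import *
c=plan([.42,.08,.33],10,90)
g=np.array([.507,-.3135,.075]); z=Rt(15,45)[:,2]
c=plan(g-.14*z,15,45,c)
plan(g+.002*z,15,45,c)
E
```

```text
32 rows t [-0.783  0.484 -0.102] r [ 0.    -0.     0.705]
19 rows t [-0.318  0.862  0.232] r [ 0.015  0.344 -0.036]
6 rows t [-0.    -0.     0.947] r [0. 0. 0.]
```

Run:
```python
from h import *
s=env.sense(); M=R.from_quat(s["tool_rot"]).as_matrix(); d=M.T@(np.array([.42,.08,.33])-s["tool_pos"])/.025
n=int(np.ceil(np.abs(d).max()/.95));print(n,(d/n).round(3))
c=plan([.42,.08,.33],10,90,(np.array([.42,.08,.33]),M))
```

```text
17 [-0.907 -0.859 -0.192]
24 rows t [ 0. -0.  0.] r [ 0.   -0.    0.94]
```

Request:
apply_moves(translation=[[-0.9,-0.85,-0.2],[-0.9,-0.85,-0.2],[-0.9,-0.85,-0.2],[-0.9,-0.85,-0.2],[-0.9,-0.85,-0.2]], delta_rot=[[0,0,0],[0,0,0],[0,0,0],[0,0,0],[0,0,0]], jaw=[1,1,1,1,1])

```text
clock: 1.62
tool_pos: [0.2228, 0.3989, 0.2735]
tool_rot: [0.129, 0.992, 0.0, 0.0]
force: [1.2, 0.3, -0.1]
grip_width: 0.0856
grip_force: 0.0
```

Request:
apply_moves(translation=[[-0.9,-0.85,-0.2],[-0.9,-0.85,-0.2],[-0.9,-0.85,-0.2],[-0.9,-0.85,-0.2],[-0.9,-0.85,-0.2]], delta_rot=[[0,0,0],[0,0,0],[0,0,0],[0,0,0],[0,0,0]], jaw=[1,1,1,1,1])

```text
clock: 2.03
tool_pos: [0.3043, 0.2673, 0.2987]
tool_rot: [0.129, 0.992, 0.0, 0.0]
force: [0.0, 0.6, 0.3]
grip_width: 0.0855
grip_force: 0.0
```

Request:
apply_moves(translation=[[-0.9,-0.85,-0.2],[-0.9,-0.85,-0.2],[-0.9,-0.85,-0.2],[-0.9,-0.85,-0.2],[-0.9,-0.85,-0.2]], delta_rot=[[0,0,0],[0,0,0],[0,0,0],[0,0,0],[0,0,0]], jaw=[1,1,1,1,1])

```text
clock: 2.45
tool_pos: [0.3859, 0.1357, 0.3238]
tool_rot: [0.129, 0.992, 0.0, 0.0]
force: [0.5, 0.7, -0.3]
grip_width: 0.0855
grip_force: 0.0
```

Request:
apply_moves(translation=[[-0.9,-0.85,-0.2],[0,0,0],[0,0,0],[0,0,0],[0,0,0]], delta_rot=[[0,0,0.9],[0,0,0.95],[0,0,0.95],[0,0,0.95],[0,0,0.95]], jaw=[1,1,1,1,1])

```text
clock: 2.87
tool_pos: [0.4018, 0.1106, 0.3283]
tool_rot: [0.403, 0.915, 0.0, 0.0]
force: [1.0, -0.2, -0.4]
grip_width: 0.0856
grip_force: 0.0
```

Request:
apply_moves(translation=[[0,0,0],[0,0,0],[0,0,0],[0,0,0],[0,0,0]], delta_rot=[[0,0,0.95],[0,0,0.95],[0,0,0.95],[0,0,0.95],[0,0,0.95]], jaw=[1,1,1,1,1])

```text
clock: 3.28
tool_pos: [0.4017, 0.1109, 0.3284]
tool_rot: [0.644, 0.765, 0.0, 0.0]
force: [-0.2, -1.4, 0.4]
grip_width: 0.0855
grip_force: 0.0
```

Request:
apply_moves(translation=[[0,0,0],[0,0,0],[0,0,0],[0,0,0],[0,0,0]], delta_rot=[[0,0,0.95],[0,0,0.95],[0,0,0.95],[0,0,0.95],[0,0,0.95]], jaw=[1,1,1,1,1])

```text
clock: 3.7
tool_pos: [0.4017, 0.1109, 0.3283]
tool_rot: [0.833, 0.554, 0.0, 0.0]
force: [-0.5, 0.1, -0.6]
grip_width: 0.0854
grip_force: 0.0
```

Request:
apply_moves(translation=[[0,0,0],[0,0,0],[0,0,0],[0,0,0],[0,0,0]], delta_rot=[[0,0,0.95],[0,0,0.95],[0,0,0.95],[0,0,0.95],[0,0,0.95]], jaw=[1,1,1,1,1])

```text
clock: 4.12
tool_pos: [0.4017, 0.1109, 0.3284]
tool_rot: [0.955, 0.297, 0.0, 0.0]
force: [-0.1, 0.4, -0.2]
grip_width: 0.0854
grip_force: 0.0
```

Run:
```python
from h import *
g=np.array([.507,-.3135,.075]); z=Rt(15,45)[:,2]
c=plan(g-.17*z,15,45)
```

```text
21 rows t [-0.475  0.767  0.113] r [-0.053  0.308  0.128]
```

Request:
apply_moves(translation=[[-0.475,0.765,0.115],[-0.475,0.765,0.115],[-0.475,0.765,0.115],[-0.475,0.765,0.115],[-0.475,0.765,0.115]], delta_rot=[[-0.05,0.31,0.13],[-0.05,0.31,0.13],[-0.05,0.31,0.13],[-0.05,0.31,0.13],[-0.05,0.31,0.13]], jaw=[1,1,1,1,1])

```text
clock: 4.53
tool_pos: [0.4053, -0.0021, 0.3107]
tool_rot: [0.961, 0.261, 0.094, -0.013]
force: [0.1, 0.4, 0.8]
grip_width: 0.0853
grip_force: 0.0
```

Request:
apply_moves(translation=[[-0.475,0.765,0.115],[-0.475,0.765,0.115],[-0.475,0.765,0.115],[-0.475,0.765,0.115],[-0.475,0.765,0.115]], delta_rot=[[-0.05,0.31,0.13],[-0.05,0.31,0.13],[-0.05,0.31,0.13],[-0.05,0.31,0.13],[-0.05,0.31,0.13]], jaw=[1,1,1,1,1])

```text
clock: 4.95
tool_pos: [0.4039, -0.1125, 0.284]
tool_rot: [0.957, 0.219, 0.186, -0.026]
force: [0.3, 0.4, -0.1]
grip_width: 0.0853
grip_force: 0.0
```

Request:
apply_moves(translation=[[-0.475,0.765,0.115],[-0.475,0.765,0.115],[-0.475,0.765,0.115],[-0.475,0.765,0.115],[-0.475,0.765,0.115]], delta_rot=[[-0.05,0.31,0.13],[-0.05,0.31,0.13],[-0.05,0.31,0.13],[-0.05,0.31,0.13],[-0.05,0.31,0.13]], jaw=[1,1,1,1,1])

```text
clock: 5.37
tool_pos: [0.3994, -0.2201, 0.2478]
tool_rot: [0.944, 0.175, 0.277, -0.04]
force: [0.6, 0.2, 0.3]
grip_width: 0.0854
grip_force: 0.0
```

Run:
```python
from h import *
g=np.array([.507,-.3135,.075]); z=Rt(15,45)[:,2]
c=plan(g-.17*z,15,45); print(env.sense()["joints"].round(2))
```

```text
6 rows t [-0.471  0.765  0.094] r [-0.062  0.303  0.127]
[-0.84 -0.04  1.99  0.61  1.03  0.09]
```

Request:
apply_moves(translation=[[-0.47,0.765,0.095],[-0.47,0.765,0.095],[-0.47,0.765,0.095],[-0.47,0.765,0.095],[-0.47,0.765,0.095]], delta_rot=[[-0.06,0.3,0.13],[-0.06,0.3,0.13],[-0.06,0.3,0.13],[-0.06,0.3,0.13],[-0.06,0.3,0.13]], jaw=[1,1,1,1,1])

```text
clock: 5.78
tool_pos: [0.3925, -0.3241, 0.2046]
tool_rot: [0.922, 0.129, 0.361, -0.049]
force: [0.7, -0.3, 0.5]
grip_width: 0.0857
grip_force: 0.0
```

Request:
apply_moves(translation=[[-0.47,0.765,0.095],[0,0,0]], delta_rot=[[-0.06,0.3,0.13],[0,0,0]], jaw=[1,1])

```text
clock: 5.95
tool_pos: [0.3902, -0.3455, 0.1929]
tool_rot: [0.917, 0.118, 0.377, -0.052]
force: [-0.1, 0.0, -1.1]
grip_width: 0.0857
grip_force: 0.0
```

Run:
```python
from h import *
print(env.sense()["joints"].round(2))
shot("wrist","w1.png"); look("wrist",["cup"])
g=np.array([.507,-.3135,.075]); z=Rt(15,45)[:,2]
plan(g+.002*z,15,45)
```

```text
[-1.11  0.24  1.91  0.93  1.04 -0.31]
wrist cup 0.78 [ 0.413 -0.249 -0.001] [176. 265.]
wrist cup 0.68 [ 0.509 -0.31  -0.004] [249. 205.]
8 rows t [0.004 0.007 0.857] r [-0.003  0.006 -0.004]
```

View pics/w1.png

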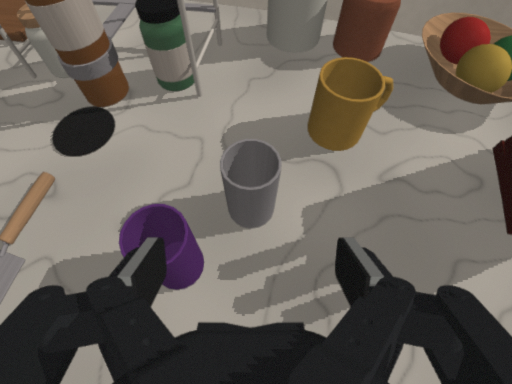

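Picture: the steel cup stands at (250,185), centred between the open fingers. The purple one is at (163,245), beside the left finger. I'll narrow the jaws a little so they pass it.

Run:
```python
from h import *
g=np.array([.508,-.312,.079]); z=Rt(15,45)[:,2]
plan(g+.002*z,15,45)
```

```text
8 rows t [0.022 0.001 0.847] r [-0.003  0.006 -0.004]
```

Request:
apply_moves(translation=[[0.02,0,0.85],[0.02,0,0.85],[0.02,0,0.85],[0.02,0,0.85]], delta_rot=[[0,0,0],[0,0,0],[0,0,0],[0,0,0]], jaw=[0.75,0.75,0.75,0.75], newtons=50)

```text
clock: 6.38
tool_pos: [0.4514, -0.3262, 0.1366]
tool_rot: [0.917, 0.121, 0.377, -0.051]
force: [-0.9, -0.4, 0.2]
grip_width: 0.0747
grip_force: 0.0
```

Request:
apply_moves(translation=[[0.02,0,0.85],[0.02,0,0.85],[0.02,0,0.85],[0.02,0,0.85]], delta_rot=[[0,0,0],[0,0,0],[0,0,0],[0,0,0]], jaw=[0.75,0.75,0.75,0.75])

```text
clock: 6.72
tool_pos: [0.5106, -0.31, 0.0776]
tool_rot: [0.917, 0.121, 0.377, -0.051]
force: [-0.2, -0.3, 1.2]
grip_width: 0.0745
grip_force: 0.0
```

Run:
```python
from h import *
s=env.sense();print(s["tool_pos"],s["force"].round(1),s["grip_width"]); shot("wrist","w2.png"); look("wrist",["cup"],.1)
```

```text
[ 0.51064576 -0.31000252  0.07757643] [-0.2 -0.3  1.2] 0.07448742843485366
wrist cup 0.82 [ 0.506 -0.311 -0.004] [252. 296.]
```

View pics/w2.png

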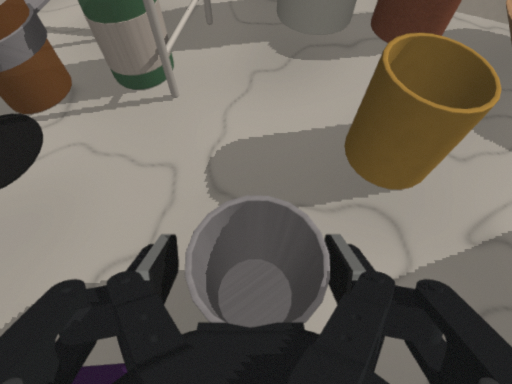

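The cup (258,262) sits centred between the pads at (160,265) and (345,265), so I'm closing.

Request:
apply_moves(translation=[[0,0,0],[0,0,0],[0,0,0],[0,0,0],[0,0,0]], delta_rot=[[0,0,0],[0,0,0],[0,0,0],[0,0,0],[0,0,0]], jaw=[0,0,0,0,0], newtons=50)

```text
clock: 7.23
tool_pos: [0.5094, -0.3114, 0.0783]
tool_rot: [0.917, 0.12, 0.378, -0.051]
force: [-1.5, 2.6, 8.2]
grip_width: 0.0579
grip_force: 53.9
```

Run:
```python
from h import *
s=env.sense();print(s["tool_pos"],s["force"].round(1),s["grip_width"],s["grip_force"])
p=s["tool_pos"]
c=plan([p[0]-.06,p[1]+.02,.20],15,45)
c=plan([.42,-.03,.28],15,60,c)
# over bowl: rim 25 mm up the axis, tilted 45 forward at pitch 90
c=plan([.49-.018*np.cos(.44),.301-.018*np.sin(.44),.21],25,90,c)
```

```text
[ 0.50941285 -0.31143045  0.07826119] [-1.5  2.6  8.2] 0.05787048763403374 53.945721401833
6 rows t [ 0.323 -0.234 -0.823] r [-0.003  0.005 -0.002]
12 rows t [ 0.268 -0.867 -0.129] r [-0.    -0.182 -0.   ]
15 rows t [ 0.363 -0.768  0.294] r [ 0.025 -0.29  -0.095]
```

Request:
apply_moves(translation=[[0.6,0,-0.6],[0.6,0,-0.6],[0.6,0,-0.6],[0.6,0,-0.6],[0.6,0,-0.6]], delta_rot=[[0,0,0],[0,0,0],[0,0,0],[0,0,0],[0,0,0]], jaw=[0,0,0,0,0])

```text
clock: 7.65
tool_pos: [0.5095, -0.3114, 0.1842]
tool_rot: [0.917, 0.12, 0.377, -0.051]
force: [0.5, -0.4, -1.7]
grip_width: 0.0581
grip_force: 54.4
```

Request:
apply_moves(translation=[[0.6,0,-0.6],[0,0,0]], delta_rot=[[0,0,0],[0,0,0]], jaw=[0,0])

```text
clock: 7.82
tool_pos: [0.5106, -0.3124, 0.2088]
tool_rot: [0.916, 0.121, 0.379, -0.049]
force: [0.1, -0.6, -0.8]
grip_width: 0.0574
grip_force: 54.5
```

Run:
```python
from h import *
s=env.sense();print(s["tool_pos"],s["force"].round(1),s["grip_width"],s["grip_force"])
shot("wrist","w3.png"); look("wrist",["cup","cup_rim"],.1)
c=plan([.42,-.03,.28],15,50)
```

```text
[ 0.51060572 -0.3123856   0.20878154] [ 0.1 -0.6 -0.8] 0.057398273948330594 54.52607180457562
wrist cup 0.78 [ 0.509 -0.315  0.123] [254. 292.]
wrist cup_rim 0.81 [ 0.506 -0.313  0.223] [250. 257.]
13 rows t [ 0.127 -0.908 -0.201] r [-0.002 -0.052 -0.001]
```

View pics/w3.png

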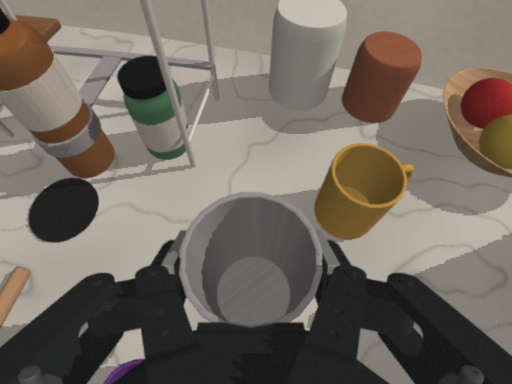

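The cup is held upright, with its mouth at (252,257) in the picture. Carrying it across now.

Request:
apply_moves(translation=[[0.13,-0.9,-0.2],[0.13,-0.9,-0.2],[0.13,-0.9,-0.2],[0.13,-0.9,-0.2],[0.13,-0.9,-0.2]], delta_rot=[[0,-0.05,0],[0,-0.05,0],[0,-0.05,0],[0,-0.05,0],[0,-0.05,0]], jaw=[0,0,0,0,0])

```text
clock: 8.38
tool_pos: [0.4746, -0.2031, 0.2325]
tool_rot: [0.923, 0.121, 0.362, -0.05]
force: [1.0, 0.5, -2.0]
grip_width: 0.0576
grip_force: 54.6
```

Request:
apply_moves(translation=[[0.13,-0.9,-0.2],[0.13,-0.9,-0.2],[0.13,-0.9,-0.2],[0.13,-0.9,-0.2],[0.13,-0.9,-0.2]], delta_rot=[[0,-0.05,0],[0,-0.05,0],[0,-0.05,0],[0,-0.05,0],[0,-0.05,0]], jaw=[0,0,0,0,0])

```text
clock: 8.8
tool_pos: [0.4408, -0.0959, 0.2626]
tool_rot: [0.928, 0.121, 0.348, -0.048]
force: [-0.3, -1.1, -0.7]
grip_width: 0.0581
grip_force: 54.6
```

Request:
apply_moves(translation=[[0.13,-0.9,-0.2],[0.13,-0.9,-0.2],[0.13,-0.9,-0.2]], delta_rot=[[0,-0.05,0],[0,-0.05,0],[0,-0.05,0]], jaw=[0,0,0])

```text
clock: 9.05
tool_pos: [0.4209, -0.0316, 0.2806]
tool_rot: [0.931, 0.122, 0.34, -0.047]
force: [0.7, -0.4, -1.7]
grip_width: 0.0578
grip_force: 54.6
```

Run:
```python
from h import *
s=env.sense();print(s["tool_pos"],s["joints"].round(2),s["grip_width"],s["grip_force"])
c=plan([.49-.017*np.cos(.44),.301-.017*np.sin(.44),.21],25,90)
```

```text
[ 0.42094608 -0.03155593  0.28058608] [-0.37 -0.31  2.18  0.59  0.77  0.61] 0.05784584700579364 54.567185825435445
15 rows t [ 0.338 -0.773  0.332] r [ 0.031 -0.388 -0.094]
```

Request:
apply_moves(translation=[[0.34,-0.77,0.33],[0.34,-0.77,0.33],[0.34,-0.77,0.33],[0.34,-0.77,0.33],[0.34,-0.77,0.33]], delta_rot=[[0.03,-0.39,-0.09],[0.03,-0.39,-0.09],[0.03,-0.39,-0.09],[0.03,-0.39,-0.09],[0.03,-0.39,-0.09]], jaw=[0,0,0,0,0])

```text
clock: 9.47
tool_pos: [0.4506, 0.0774, 0.2706]
tool_rot: [0.961, 0.155, 0.228, -0.031]
force: [-0.3, -0.5, -1.1]
grip_width: 0.058
grip_force: 54.6
```

Request:
apply_moves(translation=[[0.34,-0.77,0.33],[0.34,-0.77,0.33],[0.34,-0.77,0.33],[0.34,-0.77,0.33],[0.34,-0.77,0.33]], delta_rot=[[0.03,-0.39,-0.09],[0.03,-0.39,-0.09],[0.03,-0.39,-0.09],[0.03,-0.39,-0.09],[0.03,-0.39,-0.09]], jaw=[0,0,0,0,0])

```text
clock: 9.88
tool_pos: [0.4699, 0.1859, 0.246]
tool_rot: [0.976, 0.186, 0.113, -0.015]
force: [-0.8, -0.7, -2.0]
grip_width: 0.0578
grip_force: 54.6
```

Request:
apply_moves(translation=[[0.34,-0.77,0.33],[0.34,-0.77,0.33],[0.34,-0.77,0.33],[0.34,-0.77,0.33],[0.34,-0.77,0.33]], delta_rot=[[0.03,-0.39,-0.09],[0.03,-0.39,-0.09],[0.03,-0.39,-0.09],[0.03,-0.39,-0.09],[0.03,-0.39,-0.09]], jaw=[0,0,0,0,0])

```text
clock: 10.3
tool_pos: [0.4768, 0.2926, 0.2099]
tool_rot: [0.977, 0.214, -0.003, 0.001]
force: [0.9, 0.0, -1.2]
grip_width: 0.0578
grip_force: 54.6
```

Request:
apply_moves(translation=[[0,0,0],[0,0,0],[0,0,0],[0,0,0],[0,0,0]], delta_rot=[[0,0,0],[0,0,0],[0,0,0],[0,0,0],[0,0,0]], jaw=[0,0,0,0,0])

```text
clock: 10.72
tool_pos: [0.4773, 0.291, 0.2123]
tool_rot: [0.977, 0.213, -0.0, 0.001]
force: [0.5, 0.1, -1.8]
grip_width: 0.0578
grip_force: 54.7
```

Run:
```python
from h import *
s=env.sense();print(s["tool_pos"],s["tool_rot"].round(3),s["joints"].round(2),s["grip_width"],s["grip_force"])
a=shot("scene","s2.png");look("scene",["cup","cup_rim","bowl"])
b=shot("wrist","w4.png");look("wrist",["cup","cup_rim","bowl"])
cv2.imwrite("pics/tip.png",np.hstack([cv2.resize(a[120:270,250:400],(384,384)),cv2.resize(b,(416,384))])[:,:,::-1])
```

```text
[0.47728558 0.29099782 0.2123058 ] [ 0.977  0.213 -0.     0.001] [ 0.48  0.35  1.54 -0.    1.25  1.63] 0.05783866306138767 54.74864425545093
scene cup 0.91 [ 0.417 -0.256  0.001] [178. 190.]
scene cup_rim 0.8 [ 0.416 -0.254  0.101] [174. 176.]
scene cup_rim 0.75 [0.494 0.295 0.234] [342. 154.]
scene cup_rim 0.43 [0.661 0.401 0.001] [370. 229.]
scene bowl 0.7 [ 0.49   0.305 -0.005] [333. 191.]
wrist cup 0.74 [0.425 0.267 0.155] [251. 291.]
wrist cup_rim 0.57 [0.488 0.302 0.228] [237. 249.]
wrist bowl 0.69 [ 0.489  0.301 -0.001] [247. 157.]
```

View pics/tip.png

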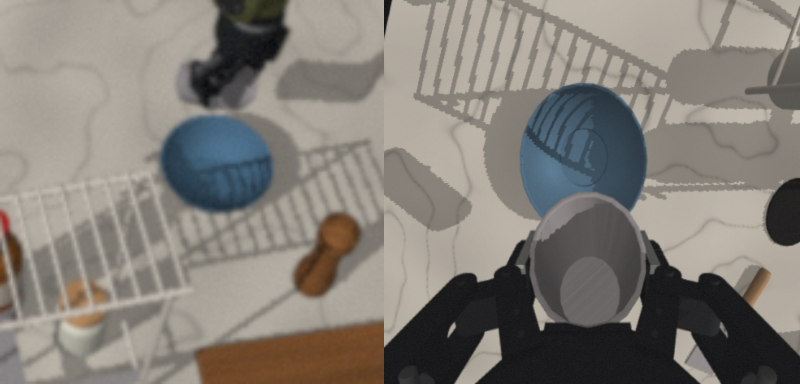

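The cup is tipped 45° with its rim over the bowl at (0.49, 0.30). I'll finish the hold, then go to the mat.

Request:
apply_moves(translation=[[0,0,0],[0,0,0],[0,0,0],[0,0,0],[0,0,0]], delta_rot=[[0,0,0],[0,0,0],[0,0,0],[0,0,0],[0,0,0]], jaw=[0,0,0,0,0])

```text
clock: 11.53
tool_pos: [0.4773, 0.2917, 0.212]
tool_rot: [0.977, 0.213, -0.0, 0.001]
force: [0.2, 0.4, -1.9]
grip_width: 0.0574
grip_force: 54.7
```

Run:
```python
from h import *
c=plan([.43,.06,.23],5,45)
c=plan([.43,-.05,.11],5,45,c)
```

```text
11 rows t [-0.363  0.771 -0.187] r [-0.101  0.59   0.246]
7 rows t [-0.524  0.626  0.446] r [0. 0. 0.]
```

Request:
apply_moves(translation=[[-0.36,0.77,-0.19],[-0.36,0.77,-0.19],[-0.36,0.77,-0.19],[-0.36,0.77,-0.19],[-0.36,0.77,-0.19]], delta_rot=[[-0.1,0.59,0.25],[-0.1,0.59,0.25],[-0.1,0.59,0.25],[-0.1,0.59,0.25],[-0.1,0.59,0.25]], jaw=[0,0,0,0,0])

```text
clock: 11.95
tool_pos: [0.4671, 0.1842, 0.2314]
tool_rot: [0.974, 0.136, 0.18, -0.008]
force: [1.0, 0.6, -1.2]
grip_width: 0.0576
grip_force: 54.7
```

Request:
apply_moves(translation=[[-0.36,0.77,-0.19],[-0.36,0.77,-0.19],[-0.36,0.77,-0.19],[-0.36,0.77,-0.19],[-0.36,0.77,-0.19]], delta_rot=[[-0.1,0.59,0.25],[-0.1,0.59,0.25],[-0.1,0.59,0.25],[-0.1,0.59,0.25],[-0.1,0.59,0.25]], jaw=[0,0,0,0,0])

```text
clock: 12.37
tool_pos: [0.4372, 0.0797, 0.2334]
tool_rot: [0.934, 0.054, 0.352, -0.015]
force: [0.5, 0.3, -1.2]
grip_width: 0.0576
grip_force: 54.8
```

Request:
apply_moves(translation=[[-0.36,0.77,-0.19],[0,0,0]], delta_rot=[[-0.1,0.59,0.25],[0,0,0]], jaw=[0,0])

```text
clock: 12.53
tool_pos: [0.4277, 0.0583, 0.2292]
tool_rot: [0.923, 0.036, 0.383, -0.016]
force: [-0.9, 0.5, -1.9]
grip_width: 0.0573
grip_force: 54.9
```

Run:
```python
from h import *
s=env.sense();print(s["tool_pos"],s["joints"].round(2),s["grip_force"])
shot("wrist","w5.png");look("wrist",["cup","cup_rim","mat","spout_tip","pump_top","rack"])
c=plan([.43,-.05,.125],5,45)
c=plan([.565,-.038,.10],5,45,c)
```

```text
[0.42766698 0.05833633 0.22924577] [ 0.03 -0.27  2.31  0.12  0.31  1.43] 54.92526990186889
wrist cup 0.9 [0.426 0.057 0.147] [254. 293.]
wrist cup 0.64 [ 0.414 -0.253  0.   ] [507. 337.]
wrist cup_rim 0.91 [0.424 0.062 0.251] [243. 255.]
wrist mat 0.83 [ 0.566 -0.036  0.005] [327. 211.]
wrist spout_tip 0.76 [ 0.561 -0.035  0.204] [385. 108.]
wrist rack 0.71 [ 0.65  -0.027  0.002] [319. 161.]
wrist rack 0.67 [ 0.697  0.078 -0.   ] [252. 134.]
wrist rack 0.22 [ 0.561 -0.033  0.209] [385. 103.]
7 rows t [-0.468  0.633  0.388] r [ 0.     0.    -0.005]
6 rows t [ 0.521 -0.001  0.757] r [0. 0. 0.]
```

```bash
cat > fk.py <<'E'
import numpy as np
from scipy.optimize import least_squares
from scipy.spatial.transform import Rotation as R
D=[([1.2454,.2999,1.521,0,1.3207,-.067],[.1407,.5317,.2483]),([-.84,-.04,1.99,.61,1.03,.09],[.3994,-.2201,.2478]),([-1.11,.24,1.91,.93,1.04,-.31],[.3902,-.3455,.1929]),
([-.37,-.31,2.18,.59,.77,.61],[.4209,-.0316,.2806]),([.48,.35,1.54,0,1.25,1.63],[.4773,.2914,.2122]),([.03,-.27,2.31,.12,.31,1.43],[.4277,.0583,.2292])]
def fk(j,k):
    a,b,L,h,r0,d,e=k; Q=R.from_euler("ZYYZY",j[:5]); A=R.from_euler("ZY",j[:2]); B=R.from_euler("ZY",[j[0],j[1]+j[2]])
    return R.from_euler("z",j[0]).apply([r0,d,h])+A.apply([0,0,a])+B.apply([e,0,b])+Q.apply([0,0,L]), Q
f=least_squares(lambda k:np.concatenate([fk(j,k)[0]-p for j,p in D]),[.4,.4,.2,.2,0,.037,0]); K=f.x
lo=np.array([-3.03,-.79,.23,-1.04,0]);hi=np.array([3.03,2.21,2.52,4.18,3.07])
def ik(p,Rm,j0):
    best=None
    for s in [j0,j0+[0,0,0,1.2,.3],j0+[0,.3,-.2,2,.3]]:
        def r(j):
            q,Q=fk(j,K); return np.r_[(q-p)*5,Q.as_matrix()[:,2]-Rm[:,2]]
        g=least_squares(r,np.clip(s,lo+.001,hi-.001),bounds=(lo,hi))
        if best is None or g.cost<best.cost: best=g
    Q=fk(best.x,K)[1].as_matrix(); 
    y6=(Q.T@Rm)[:,1]; return best.x.round(2), np.degrees(np.arctan2(y6[1],y6[0])).round(), best.cost.round(6)
if __name__=="__main__":
    from h import Rt
    print(K.round(3),np.abs(f.fun).max()); j0=np.array([-.07,.1,2.1,.3,.5])
    for q,p in D[-2:]: 
        print(q)
    for psi in (5,20,35,50): print(psi,[ik(np.array(P),Rt(psi,45),j0) for P in ([.43,.06,.23],[.45,-.1,.12],[.565,-.038,.083])])
    for psi in (-10,5,20,35): 
      for pit in (30,45): print("pump",psi,pit,ik(np.array([.645,-.032,.262])-.017*Rt(psi,pit)[:,2],Rt(psi,pit),j0))
E
python3 fk.py
```

```text
Traceback (most recent call last):
  File "fk.py", line 9, in <module>
    f=least_squares(lambda k:np.concatenate([fk(j,k)[0]-p for j,p in D]),[.4,.4,.2,.2,0,.037,0]); K=f.x
  File "fk.py", line 9, in <lambda>
    f=least_squares(lambda k:np.concatenate([fk(j,k)[0]-p for j,p in D]),[.4,.4,.2,.2,0,.037,0]); K=f.x
                                             ~~^^^^^
  File "fk.py", line 7, in fk
    a,b,L,h,r0,d,e=k; Q=R.from_euler("ZYYZY",j[:5]); A=R.from_euler("ZY",j[:2]); B=R.from_euler("ZY",[j[0],j[1]+j[2]])
                        ~~~~~~~~~~~~^^^^^^^^^^^^^^^
  File "scipy/spatial/transform/_rotation.pyx", line 1413, in scipy.spatial.transform._rotation.Rotation.from_euler
ValueError: Expected axis specification to be a non-empty string of upto 3 characters, got ZYYZY
```

```bash
sed -i 's/Q=R.from_euler("ZYYZY",j\[:5\]); //; s/B=R.from_euler("ZY",\[j\[0\],j\[1\]+j\[2\]\])/B=R.from_euler("ZY",[j[0],j[1]+j[2]]); Q=B*R.from_euler("ZY",j[3:5])/' fk.py; python3 fk.py
```

```text
[ 0.425  0.454  0.229  0.229 -0.005  0.037  0.047] 0.002840039091697326
[0.48, 0.35, 1.54, 0, 1.25, 1.63]
[0.03, -0.27, 2.31, 0.12, 0.31, 1.43]
5 [(array([ 0.03, -0.26,  2.3 ,  0.12,  0.32]), np.float64(-99.0), np.float64(0.0)), (array([-0.5 ,  0.11,  2.31,  1.49,  0.4 ]), np.float64(160.0), np.float64(0.0)), (array([-0.22,  0.38,  2.07,  1.87,  0.23]), np.float64(150.0), np.float64(0.0))]
20 [(array([-0.12, -0.24,  2.29,  0.75,  0.48]), np.float64(-149.0), np.float64(0.0)), (array([-0.59,  0.16,  2.24,  1.28,  0.64]), np.float64(156.0), np.float64(0.0)), (array([-0.31,  0.4 ,  2.03,  1.49,  0.45]), np.float64(157.0), np.float64(0.0))]
35 [(array([-0.23, -0.18,  2.24,  0.92,  0.73]), np.float64(-173.0), np.float64(0.0)), (array([-0.65,  0.23,  2.15,  1.12,  0.85]), np.float64(151.0), np.float64(0.0)), (array([-0.38,  0.45,  1.96,  1.26,  0.67]), np.float64(155.0), np.float64(0.0))]
50 [(array([-0.31, -0.09,  2.17,  0.93,  0.95]), np.float64(173.0), np.float64(0.0)), (array([-0.66,  0.3 ,  2.05,  0.97,  1.03]), np.float64(146.0), np.float64(0.0)), (array([-0.41,  0.51,  1.86,  1.09,  0.87]), np.float64(152.0), np.float64(0.0))]
pump -10 30 (array([-0.08,  0.15,  1.92, -1.04,  0.08]), np.float64(-28.0), np.float64(0.000228))
pump -10 45 (array([-0.08,  0.17,  1.78, -0.16,  0.41]), np.float64(-78.0), np.float64(0.0))
pump 5 30 (array([-0.2 ,  0.16,  1.93,  1.46,  0.25]), np.float64(178.0), np.float64(0.0))
pump 5 45 (array([-0.18,  0.17,  1.78,  0.43,  0.46]), np.float64(-123.0), np.float64(0.0))
pump 20 30 (array([-0.31,  0.2 ,  1.87,  1.37,  0.57]), np.float64(172.0), np.float64(0.0))
pump 20 45 (array([-0.26,  0.21,  1.73,  0.74,  0.65]), np.float64(-152.0), np.float64(0.0))
pump 35 30 (array([-0.39,  0.28,  1.77,  1.27,  0.87]), np.float64(168.0), np.float64(0.0))
pump 35 45 (array([-0.33,  0.27,  1.66,  0.83,  0.88]), np.float64(-169.0), np.float64(0.0))
```

Run:
```python
from h import *
c=plan([.45,-.13,.16],40,45,v=.7)
c=plan([.565,-.037,.098],40,45,c,v=.7)
```

```text
12 rows t [-0.286  0.628  0.047] r [ 0.3   -0.001 -0.303]
10 rows t [0.243 0.011 0.594] r [0. 0. 0.]
```

Request:
apply_moves(translation=[[-0.29,0.63,0.05],[-0.29,0.63,0.05],[-0.29,0.63,0.05],[-0.29,0.63,0.05]], delta_rot=[[0.3,0,-0.3],[0.3,0,-0.3],[0.3,0,-0.3],[0.3,0,-0.3]], jaw=[0,0,0,0])

```text
clock: 13.22
tool_pos: [0.4235, 0.0251, 0.215]
tool_rot: [0.923, 0.09, 0.373, -0.038]
force: [-1.0, -0.1, -2.0]
grip_width: 0.0575
grip_force: 54.9
```

Request:
apply_moves(translation=[[-0.29,0.63,0.05],[-0.29,0.63,0.05],[-0.29,0.63,0.05],[-0.29,0.63,0.05]], delta_rot=[[0.3,0,-0.3],[0.3,0,-0.3],[0.3,0,-0.3],[0.3,0,-0.3]], jaw=[0,0,0,0])

```text
clock: 13.55
tool_pos: [0.4226, -0.035, 0.1926]
tool_rot: [0.911, 0.174, 0.366, -0.073]
force: [0.0, 0.0, -1.5]
grip_width: 0.0577
grip_force: 54.9
```

Request:
apply_moves(translation=[[-0.29,0.63,0.05],[-0.29,0.63,0.05],[-0.29,0.63,0.05],[-0.29,0.63,0.05]], delta_rot=[[0.3,0,-0.3],[0.3,0,-0.3],[0.3,0,-0.3],[0.3,0,-0.3]], jaw=[0,0,0,0])

```text
clock: 13.88
tool_pos: [0.4343, -0.0995, 0.1678]
tool_rot: [0.889, 0.264, 0.356, -0.112]
force: [-0.1, 0.8, -1.4]
grip_width: 0.0576
grip_force: 54.8
```

Run:
```python
from h import *
s=env.sense();print(s["joints"].round(2),s["grip_force"])
shot("wrist","w6.png");look("wrist",["cup","cup_rim","mat","spout_tip"])
c=plan([.565,-.037,.098],40,45,v=.7)
```

```text
[-0.66  0.08  2.17  1.    0.9  -0.32] 54.83685394458007
wrist cup 0.65 [ 0.433 -0.103  0.085] [250. 290.]
wrist cup_rim 0.84 [ 0.432 -0.105  0.186] [250. 256.]
wrist cup_rim 0.32 [ 0.694  0.076 -0.002] [248.  80.]
wrist mat 0.82 [ 0.566 -0.037  0.002] [267. 174.]
wrist spout_tip 0.92 [ 0.562 -0.036  0.206] [274.   5.]
10 rows t [0.211 0.115 0.596] r [ 0.062  0.017 -0.078]
```

Request:
apply_moves(translation=[[0.21,0.115,0.6],[0.21,0.115,0.6],[0.21,0.115,0.6],[0.21,0.115,0.6],[0.21,0.115,0.6]], delta_rot=[[0.06,0.02,-0.08],[0.06,0.02,-0.08],[0.06,0.02,-0.08],[0.06,0.02,-0.08],[0.06,0.02,-0.08]], jaw=[0,0,0,0,0])

```text
clock: 14.55
tool_pos: [0.5011, -0.0685, 0.1326]
tool_rot: [0.878, 0.291, 0.36, -0.121]
force: [-0.3, -0.3, -2.2]
grip_width: 0.0575
grip_force: 54.9
```

Request:
apply_moves(translation=[[0.21,0.115,0.6],[0.21,0.115,0.6],[0.21,0.115,0.6],[0.21,0.115,0.6],[0,0,0]], delta_rot=[[0.06,0.02,-0.08],[0.06,0.02,-0.08],[0.06,0.02,-0.08],[0.06,0.02,-0.08],[0,0,0]], jaw=[0,0,0,0,0])

```text
clock: 14.97
tool_pos: [0.5537, -0.0421, 0.1041]
tool_rot: [0.869, 0.312, 0.361, -0.128]
force: [0.1, 0.4, -2.0]
grip_width: 0.0576
grip_force: 54.9
```

Run:
```python
from h import *
s=env.sense();print(s["joints"].round(2),s["grip_force"])
shot("wrist","w7.png");look("wrist",["cup","cup_rim","mat","spout_tip"])
shot("scene","s7.png");look("scene",["cup","cup_rim","mat","spout_tip"])
c=plan([.566,-.035,.085],40,45,v=.7)
```

```text
[-0.41  0.4   1.96  1.17  0.75 -0.42] 54.894332611584105
wrist cup 0.69 [ 0.554 -0.044  0.023] [251. 289.]
wrist cup 0.51 [ 0.705 -0.139 -0.004] [433. 229.]
wrist cup_rim 0.71 [ 0.548 -0.043  0.122] [242. 255.]
wrist spout_tip 0.72 [ 0.557 -0.033  0.209] [225.  44.]
wrist spout_tip 0.33 [ 0.703 -0.137 -0.006] [430. 230.]
scene cup 0.69 [ 0.418 -0.254  0.001] [178. 191.]
scene cup 0.58 [ 0.555 -0.049  0.03 ] [238. 214.]
scene cup 0.54 [ 0.495  0.304 -0.005] [333. 192.]
scene cup_rim 0.84 [ 0.416 -0.254  0.095] [174. 177.]
scene cup_rim 0.56 [ 0.551 -0.05   0.129] [237. 199.]
scene mat 0.93 [ 0.565 -0.042  0.003] [241. 220.]
scene spout_tip 0.97 [ 0.566 -0.036  0.205] [241. 191.]
2 rows t [-0.053  0.025  0.511] r [ 0.045 -0.009 -0.026]
```

View pics/w7.png

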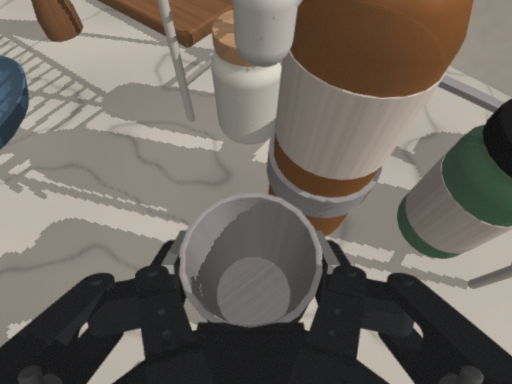

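The spout end is at (262,30), just ahead of and above the cup mouth (250,257). I need 14 mm forward, 9 mm left and 21 mm down.

Run:
```python
from h import *
c=plan([.568,-.033,.093],40,44,v=.6)
c=plan([.568,-.033,.0825],40,44,c,v=.2)
```

```text
2 rows t [0.098 0.02  0.439] r [ 0.046  0.064 -0.026]
3 rows t [-0.101  0.     0.097] r [0. 0. 0.]
```

Request:
apply_moves(translation=[[0.1,0.02,0.44],[0.1,0.02,0.44],[0,0,0]], delta_rot=[[0.05,0.06,-0.03],[0.05,0.06,-0.03],[0,0,0]], jaw=[0,0,0])

```text
clock: 15.72
tool_pos: [0.5689, -0.0317, 0.0913]
tool_rot: [0.865, 0.316, 0.366, -0.135]
force: [0.6, 0.8, -1.5]
grip_width: 0.0578
grip_force: 54.9
```

Request:
apply_moves(translation=[[-0.1,0,0.1],[-0.1,0,0.1],[-0.1,0,0.1],[0,0,0]], delta_rot=[[0,0,0],[0,0,0],[0,0,0],[0,0,0]], jaw=[0,0,0,0])

```text
clock: 16.05
tool_pos: [0.5687, -0.0328, 0.0823]
tool_rot: [0.865, 0.315, 0.367, -0.134]
force: [0.4, -0.7, 1.9]
grip_width: 0.0577
grip_force: 52.8
```

Request:
apply_moves(translation=[[-0.02,0,0.02],[0,0,0],[0,0,0],[0,0,0],[0,0,0]], delta_rot=[[0,0,0],[0,0,0],[0,0,0],[0,0,0],[0,0,0]], jaw=[0,0.5,0.8,0.9,0.9])

```text
clock: 16.47
tool_pos: [0.5682, -0.0326, 0.0813]
tool_rot: [0.865, 0.316, 0.366, -0.134]
force: [0.4, 0.7, -0.2]
grip_width: 0.0814
grip_force: 0.0
```

Run:
```python
from h import *
s=env.sense();print(s["tool_pos"],s["grip_width"],s["grip_force"],s["force"].round(1))
a=shot("wrist","w8.png");look("wrist",["cup","cup_rim","spout_tip"])
b=shot("scene","s8.png");look("scene",["cup","cup_rim","spout_tip"])
cv2.imwrite("pics/rel.png",np.hstack([cv2.resize(b[150:270,180:300],(384,384)),cv2.resize(a,(416,384))])[:,:,::-1])
```

```text
[ 0.56821681 -0.03262046  0.08134362] 0.08136385012766151 0.0 [ 0.4  0.7 -0.2]
wrist cup 0.56 [ 0.568 -0.034 -0.001] [251. 293.]
wrist cup_rim 0.76 [ 0.565 -0.038  0.097] [254. 261.]
scene cup 0.93 [ 0.418 -0.256 -0.001] [178. 191.]
scene cup 0.66 [ 0.571 -0.033  0.008] [244. 220.]
scene cup_rim 0.86 [ 0.417 -0.256  0.096] [173. 177.]
scene cup_rim 0.37 [ 0.572 -0.039  0.104] [241. 208.]
scene spout_tip 0.72 [ 0.567 -0.039  0.204] [240. 191.]
```

View pics/rel.png

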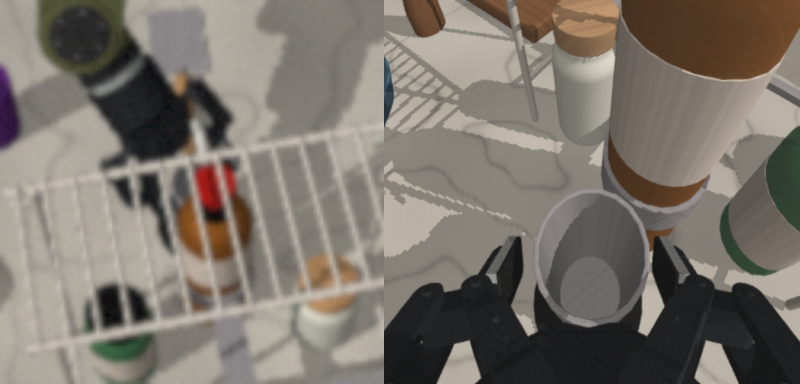

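Released: the cup stands under the spout, its mouth (593,255) clear of both pads. Backing out along the tool axis.

Request:
apply_moves(translation=[[0,0,-0.5],[0,0,-0.7],[0,0,-0.9],[0,0,-0.9],[0,0,-0.9]], delta_rot=[[0,0,0],[0,0,0],[0,0,0],[0,0,0],[0,0,0]], jaw=[0.9,0.9,0.9,0.9,0.9])

```text
clock: 17.28
tool_pos: [0.514, -0.078, 0.1498]
tool_rot: [0.865, 0.316, 0.366, -0.134]
force: [1.0, -0.5, 0.3]
grip_width: 0.0812
grip_force: 0.0
```

Request:
apply_moves(translation=[[0,0,-0.9],[0,0,-0.9],[0,0,-0.9],[0,0,-0.5],[0,0,0]], delta_rot=[[0,0,0],[0,0,0],[0,0,0],[0,0,0],[0,0,0]], jaw=[-1,-1,-1,-1,-1])

```text
clock: 17.7
tool_pos: [0.4705, -0.116, 0.2067]
tool_rot: [0.865, 0.316, 0.367, -0.132]
force: [-0.2, 0.1, 0.7]
grip_width: 0.0205
grip_force: 0.0
```

Run:
```python
from h import *
s=env.sense();print(s["tool_pos"],s["joints"].round(2),s["grip_width"])
a=shot("wrist","w9.png");look("wrist",["cup","cup_rim","spout_tip","pump_top","shelf_front"])
look("wrist",["pump_top"],.05)
b=shot("scene","s9.png");look("scene",["cup","cup_rim","spout_tip","pump_top","shelf_front"])
shot("top","t9.png");look("top",["spout_tip","pump_top","shelf_front"])
```

```text
[ 0.47054174 -0.11599391  0.20666897] [-0.66  0.13  2.02  0.95  1.04 -0.32] 0.020487321236442264
wrist cup 0.77 [ 0.569 -0.035 -0.003] [251. 210.]
wrist cup_rim 0.81 [ 0.568 -0.033  0.101] [249. 164.]
wrist spout_tip 0.7 [ 0.562 -0.035  0.205] [245.  85.]
wrist spout_tip 0.33 [ 0.571 -0.035 -0.003] [252. 209.]
wrist shelf_front 0.43 [ 0.694  0.08  -0.001] [246. 115.]
scene cup 0.96 [ 0.418 -0.253 -0.002] [179. 191.]
scene cup 0.57 [ 0.567 -0.036  0.007] [243. 219.]
scene cup_rim 0.7 [ 0.416 -0.252  0.097] [174. 176.]
scene cup_rim 0.4 [ 0.572 -0.041  0.106] [241. 208.]
scene spout_tip 0.92 [ 0.567 -0.035  0.205] [242. 191.]
scene pump_top 0.71 [ 0.65  -0.031  0.259] [246. 206.]
scene shelf_front 0.79 [ 0.659 -0.028  0.328] [247. 197.]
top spout_tip 0.93 [ 0.561 -0.035  0.204] [266. 186.]
top pump_top 0.45 [ 0.648 -0.031  0.258] [265. 154.]
top pump_top 0.38 [ 0.658 -0.403  0.001] [367. 169.]
top pump_top 0.33 [ 0.703 -0.134  0.003] [291. 157.]
top shelf_front 0.97 [ 0.661 -0.029  0.331] [265. 142.]
```

View pics/w9.png

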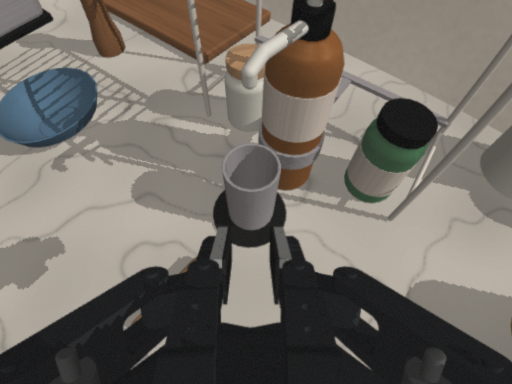

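Run:
```python
from h import *
s=env.sense(); cal=eyes.get_calibration("wrist"); M=R.from_quat(s["tool_rot"]); print("cam in tool",M.inv().apply(np.array(cal["eye"])-s["tool_pos"]).round(3),s["grip_width"])
from fk import ik
tip=np.array([.647,-.031,.258]); T=Rt(4,45); z=T[:,2]; j0=np.array([-.2,.1,1.9,.5,.5])
P0=tip-.017*z-.12*z+[0,0,.015]; P1=tip-.017*z+[0,0,.015]; 
print(P0,P1,ik(P0,T,j0),ik(P1,T,j0))
c=plan([.47,-.08,.36],4,45,v=.7)
c=plan(P0,4,45,c,v=.8); plan(P1,4,45,c,v=.7)
```

```text
cam in tool [ 0.069  0.    -0.124] -0.00019632152450879415
[ 0.55036235 -0.03775756  0.36987363] [ 0.63500847 -0.03183853  0.28502082] (array([-0.22, -0.11,  1.84,  0.33,  0.67]), np.float64(-117.0), np.float64(0.0)) (array([-0.17,  0.16,  1.76,  0.37,  0.47]), np.float64(-119.0), np.float64(0.0))
10 rows t [ 0.481 -0.132 -0.396] r [-0.374 -0.013  0.368]
5 rows t [ 0.526 -0.292  0.414] r [0. 0. 0.]
7 rows t [ 0.    -0.     0.686] r [0. 0. 0.]
```

Request:
apply_moves(translation=[[0.48,-0.13,-0.4],[0.48,-0.13,-0.4],[0.48,-0.13,-0.4],[0.48,-0.13,-0.4],[0.48,-0.13,-0.4]], delta_rot=[[-0.37,0,0.37],[-0.37,0,0.37],[-0.37,0,0.37],[-0.37,0,0.37],[-0.37,0,0.37]], jaw=[-1,-1,-1,-1,-1])

```text
clock: 18.97
tool_pos: [0.4667, -0.0981, 0.2836]
tool_rot: [0.904, 0.174, 0.383, -0.077]
force: [-0.1, -0.4, 0.2]
grip_width: 0.0003
grip_force: 0.0
```

Request:
apply_moves(translation=[[0.48,-0.13,-0.4],[0.48,-0.13,-0.4],[0.48,-0.13,-0.4],[0.48,-0.13,-0.4],[0.48,-0.13,-0.4]], delta_rot=[[-0.37,0,0.37],[-0.37,0,0.37],[-0.37,0,0.37],[-0.37,0,0.37],[-0.37,0,0.37]], jaw=[-1,-1,-1,-1,-1])

```text
clock: 19.38
tool_pos: [0.4684, -0.0815, 0.3619]
tool_rot: [0.921, 0.03, 0.389, -0.018]
force: [0.1, 0.1, -0.1]
grip_width: -0.0002
grip_force: 0.0
```

Run:
```python
from h import *
print(env.sense()["joints"].round(2))
shot("wrist","w10.png");look("wrist",["spout_tip","pump_top","shelf_front"])
tip=np.array([.647,-.031,.258]); z=Rt(4,45)[:,2]
c=plan(tip-.137*z+[0,0,.015],4,45,v=.7)
```

```text
[-0.41 -0.28  2.01  0.52  0.75  0.83]
wrist spout_tip 0.82 [ 0.56  -0.036  0.207] [217. 218.]
wrist pump_top 0.89 [ 0.648 -0.028  0.258] [214. 127.]
wrist shelf_front 0.91 [ 0.659 -0.03   0.332] [208.  63.]
6 rows t [ 0.441 -0.249  0.36 ] r [-0.014 -0.018 -0.004]
```

Pump head confirmed at (0.649, -0.030, 0.258).

Request:
apply_moves(translation=[[0.44,-0.25,0.36],[0.44,-0.25,0.36],[0.44,-0.25,0.36],[0.44,-0.25,0.36],[0.44,-0.25,0.36]], delta_rot=[[0,-0.02,0],[0,-0.02,0],[0,-0.02,0],[0,-0.02,0],[0,-0.02,0]], jaw=[-1,-1,-1,-1,-1])

```text
clock: 20.0
tool_pos: [0.5373, -0.0455, 0.367]
tool_rot: [0.924, 0.032, 0.381, -0.019]
force: [-0.2, -0.1, -0.3]
grip_width: 0.0003
grip_force: 0.0
```

Request:
apply_moves(translation=[[0.44,-0.25,0.36],[0,0,0]], delta_rot=[[0,-0.02,0],[0,0,0]], jaw=[-1,-1])

```text
clock: 20.17
tool_pos: [0.5517, -0.0378, 0.3684]
tool_rot: [0.924, 0.032, 0.38, -0.019]
force: [0.8, -0.6, -0.5]
grip_width: 0.0002
grip_force: 0.0
```

Run:
```python
from h import *
print(env.sense()["joints"].round(2))
shot("wrist","w11.png");look("wrist",["spout_tip","pump_top","shelf_front"])
tip=np.array([.647,-.031,.258]); z=Rt(4,45)[:,2]
c=plan(tip-.017*z+[0,0,.017],4,45,v=.6)
```

```text
[-0.22 -0.1   1.83  0.35  0.68  1.09]
wrist pump_top 0.65 [ 0.645 -0.03   0.257] [250. 193.]
wrist shelf_front 0.67 [ 0.664 -0.029  0.33 ] [250. 128.]
8 rows t [ 0.012 -0.001  0.593] r [-0.009  0.003 -0.005]
```

View pics/w11.png

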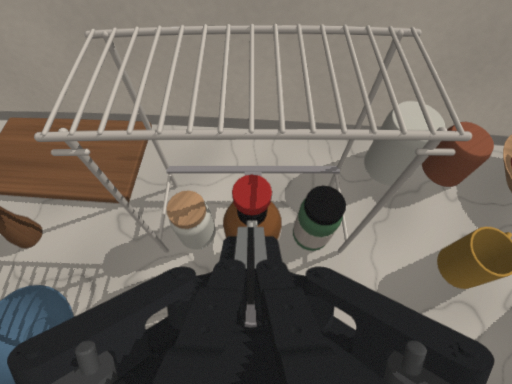

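The shut fingertips (250,225) line up with the red head (252,193), and the shelf rail is at row 132. Advancing.

Request:
apply_moves(translation=[[0.01,0,0.59],[0.01,0,0.59],[0.01,0,0.59],[0.01,0,0.59]], delta_rot=[[0,0,0],[0,0,0],[0,0,0],[0,0,0]], jaw=[-1,-1,-1,-1])

```text
clock: 20.7
tool_pos: [0.5926, -0.0353, 0.3286]
tool_rot: [0.924, 0.031, 0.382, -0.018]
force: [-0.0, -1.0, 0.3]
grip_width: 0.0001
grip_force: 0.0
```

Request:
apply_moves(translation=[[0.01,0,0.59],[0.01,0,0.59],[0.01,0,0.59],[0.01,0,0.59],[0,0,0]], delta_rot=[[0,0,0],[0,0,0],[0,0,0],[0,0,0],[0,0,0]], jaw=[-1,-1,-1,-1,-1])

```text
clock: 21.12
tool_pos: [0.6349, -0.0317, 0.2855]
tool_rot: [0.924, 0.031, 0.38, -0.019]
force: [-0.9, -0.4, -0.3]
grip_width: -0.0002
grip_force: 0.0
```

Run:
```python
from h import *
s=env.sense();print(s["joints"].round(2),s["tool_pos"],s["force"].round(1))
shot("wrist","w12.png");look("wrist",["pump_top","shelf_front"]); cv2.imwrite("pics/w12c.png",cv2.imread("pics/w12.png")[60:330,120:400])
```

```text
[-0.17  0.17  1.76  0.39  0.49  1.06] [ 0.63488167 -0.03174026  0.28549484] [-0.9 -0.4 -0.3]
wrist shelf_front 0.64 [ 0.663 -0.033  0.33 ] [257. 157.]
```

View pics/w12c.png

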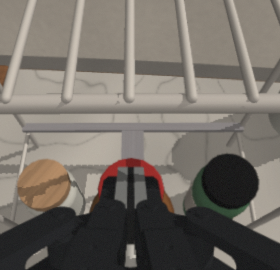

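The tips are above the red head (130,180) and the rail is clear. Pressing down in small steps.

Request:
apply_moves(translation=[[-0.08,0,0.08],[-0.08,0,0.08],[-0.08,0,0.08],[-0.08,0,0.08]], delta_rot=[[0,0,0],[0,0,0],[0,0,0],[0,0,0]], jaw=[-1,-1,-1,-1])

```text
clock: 21.6
tool_pos: [0.6347, -0.0312, 0.2768]
tool_rot: [0.924, 0.031, 0.382, -0.018]
force: [0.3, 0.7, -0.6]
grip_width: -0.0002
grip_force: 0.0
```

Request:
apply_moves(translation=[[-0.08,0,0.08],[-0.08,0,0.08],[0,0,0]], delta_rot=[[0,0,0],[0,0,0],[0,0,0]], jaw=[-1,-1,-1])

```text
clock: 21.85
tool_pos: [0.635, -0.0312, 0.271]
tool_rot: [0.924, 0.031, 0.382, -0.018]
force: [-2.4, -0.2, 4.3]
grip_width: -0.0003
grip_force: 2.2
```

Request:
apply_moves(translation=[[-0.08,0,0.08],[-0.08,0,0.08],[-0.08,0,0.08],[0,0,0]], delta_rot=[[0,0,0],[0,0,0],[0,0,0],[0,0,0]], jaw=[-1,-1,-1,-1])

```text
clock: 22.18
tool_pos: [0.6351, -0.0311, 0.2631]
tool_rot: [0.923, 0.031, 0.382, -0.018]
force: [-3.7, 0.1, 7.0]
grip_width: 0.0002
grip_force: 3.6
```

Request:
apply_moves(translation=[[-0.06,0,0.06],[0,0,0]], delta_rot=[[0,0,0],[0,0,0]], jaw=[-1,-1])

```text
clock: 22.35
tool_pos: [0.6353, -0.0311, 0.2617]
tool_rot: [0.923, 0.031, 0.383, -0.018]
force: [-4.3, -0.5, 8.0]
grip_width: 0.0003
grip_force: 3.9
```

Request:
apply_moves(translation=[[-0.06,0,0.06],[0,0,0]], delta_rot=[[0,0,0],[0,0,0]], jaw=[-1,-1])

```text
clock: 22.52
tool_pos: [0.6358, -0.0312, 0.2615]
tool_rot: [0.922, 0.031, 0.384, -0.018]
force: [-6.4, -0.9, 15.6]
grip_width: 0.0003
grip_force: 7.6
```

Request:
apply_moves(translation=[[-0.06,0,0.06],[0,0,0]], delta_rot=[[0,0,0],[0,0,0]], jaw=[-1,-1])

```text
clock: 22.68
tool_pos: [0.6361, -0.0312, 0.2612]
tool_rot: [0.922, 0.032, 0.386, -0.018]
force: [-19.7, 0.7, 28.9]
grip_width: 0.0
grip_force: 14.7
```

It has hit the end stop: the force jumped and z stopped changing. A short hold, then up and back out.

Request:
apply_moves(translation=[[0.04,0,-0.04],[0,0,0],[0,0,0]], delta_rot=[[0,0,0],[0,0,0],[0,0,0]], jaw=[-1,-1,-1])

```text
clock: 22.93
tool_pos: [0.636, -0.0312, 0.2614]
tool_rot: [0.922, 0.031, 0.385, -0.018]
force: [-10.0, -0.1, 20.4]
grip_width: 0.0003
grip_force: 10.2
```

Request:
apply_moves(translation=[[0.15,0,-0.15],[0.2,0,-0.2],[0.2,0,-0.2],[0.2,0,-0.2],[0.1,0,-0.1]], delta_rot=[[0,0,0],[0,0,0],[0,0,0],[0,0,0],[0,0,0]], jaw=[-1,-1,-1,-1,-1])

```text
clock: 23.35
tool_pos: [0.6349, -0.0312, 0.2883]
tool_rot: [0.924, 0.032, 0.382, -0.018]
force: [-0.4, 0.1, 0.2]
grip_width: -0.0002
grip_force: 0.0
```

Request:
apply_moves(translation=[[0,0,-0.8],[0,0,-0.8],[0,0,-0.8],[0,0,-0.8],[0,0,-0.8]], delta_rot=[[0,0,0],[0,0,0],[0,0,0],[0,0,0],[0,0,0]], jaw=[-1,-1,-1,-1,-1])

```text
clock: 23.77
tool_pos: [0.5636, -0.037, 0.3587]
tool_rot: [0.924, 0.031, 0.381, -0.018]
force: [0.2, -0.2, 0.2]
grip_width: 0.0002
grip_force: 0.0
```

Request:
apply_moves(translation=[[0,0,-0.8],[0,0,0],[0,0,0]], delta_rot=[[0,0,0],[0,0,0],[0,0,0]], jaw=[-1,-1,-1])

```text
clock: 24.02
tool_pos: [0.5504, -0.0383, 0.3731]
tool_rot: [0.923, 0.031, 0.382, -0.018]
force: [0.1, -0.3, -0.3]
grip_width: -0.0001
grip_force: 0.0
```

Run:
```python
from h import *
s=env.sense();print(s["tool_pos"],s["force"].round(1),abs(s["qd"]).max())
shot("wrist","w13.png");look("wrist",["pump_top","cup"])
a=shot("scene","s13.png");look("scene",["cup","cup_rim","spout_tip","pump_top","bowl"])
cv2.imwrite("pics/fin.png",cv2.resize(a[140:290,120:390],(792,440))[:,:,::-1])
```

```text
[ 0.55039068 -0.03827565  0.37306852] [ 0.1 -0.3 -0.3] 0.040710567460611684
wrist pump_top 0.85 [ 0.647 -0.03   0.254] [250. 195.]
wrist cup 0.47 [ 0.569 -0.035 -0.004] [251. 309.]
scene cup 0.82 [ 0.415 -0.251  0.001] [179. 190.]
scene cup 0.59 [ 0.571 -0.038  0.006] [242. 221.]
scene cup_rim 0.89 [ 0.416 -0.254  0.099] [174. 176.]
scene cup_rim 0.52 [ 0.573 -0.038  0.107] [242. 208.]
scene spout_tip 0.69 [ 0.566 -0.039  0.209] [240. 190.]
scene pump_top 0.71 [ 0.573 -0.036  0.008] [243. 221.]
scene pump_top 0.68 [ 0.649 -0.032  0.258] [246. 206.]
scene pump_top 0.59 [0.663 0.401 0.004] [371. 229.]
scene bowl 0.94 [ 0.492  0.304 -0.004] [333. 191.]
```

View pics/fin.png

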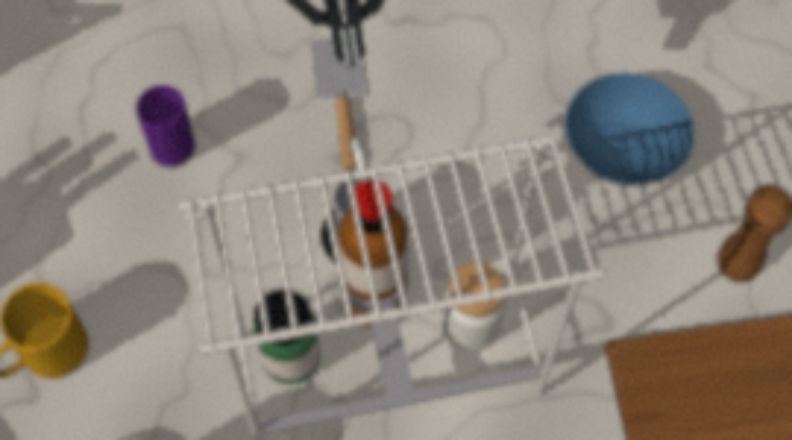

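The red head (373,200) is back up, the cup stands behind it under the spout (350,195), everything else is where it was, and the gripper is clear.

```bash
python3 -c "
from plant import job; print(job.job_done())"
```

```text
the job is handed in; nothing more can be done
None
```

The job is handed in: I drained the cup over the bowl, stood it on the mat about 5 mm off the spout's outlet, and pressed the pump to its stop; the head sprang back up, and the hand-in call returned no verdict.

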